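Open the shut cooling-water valve of the still

ROBOT

A 7-joint arm with a two-finger parallel gripper is mounted at the origin on the work surface. World frame = base frame: x ahead of the robot, y to its left, z up, the work surface at z = 0. Lengths are in mm, angles in rad, forces in N, time in s.
With the tool pointing down it reaches from about 425 to 1025 mm from the base axis. Payload 9.4 kg.
Tool frame: the origin (TCP) lies midway between the tips of the shut fingers; the grasp point (between the pads) lies arm.grip_point_offset behind it (arm.grip_point_offset is the distance from the TCP to the grasp point, in mm); z points along the fingers, y is the line along which they close (so a half turn about z gives the same grasp; the last joint's range is limited). The gripper opens to 93 mm and grips with 3 to 60 N. Pads are 15 mm wide; open, the fingers measure 128 mm over their backs; the gripper's body (75 mm by 188 mm) begins 65 mm behind the grasp point.
Start: joints at [1.125, 0.599, -0.003, 1.599, 0.002, 0.943, -0.08], TCP at [261.35, -676.255, 218.618] pointing down, gripper open.
Joint ranges: [-2.57, 2.57], [-0.35, 1.97], [-1.29, 1.29], [0.11, 2.56], [-1.05, 4.19], [0.11, 1.86], [-2.63, 2.63]. Speed limits (rad/s): [2.22, 2.22, 3.01, 3.01, 3.14, 3.14, 3.14].

INTERFACE

Orientations are given as a unit quaternion [x, y, z, w].
In Python, from workcell import arm gives the robot as it stands.
- The arm moves only by the shell command python3 -m pendant 'ROWS' [FORCE]. ROWS is JSON, one flat list of numbers, 5 for each row, row after row: the shift along the world's x, y, z in m, then the turn about the world's z in degrees, then the opening, from -1 (shut) to 1 (fully open), so that 0 is half open. A call has exactly 5 rows; each row is the pose to reach, as a shift and turn from the pose commanded when the call began; what a row does not reach only later rows make up. A row lasts 1/8 s, in which the tool goes at most 62.5 mm and 10.7 degrees, less where a joint would pass 70% of its speed; a pose out of reach is approached as far as the arm can. A call with a gripper value outside its range is refused whole. The fingers move at their own pace and stop on an object; FORCE is the grip in N (left out, the last holds). Time passes only in rows, so rows that repeat a pose let the fingers close, or fill a call up. It gives the time, the measured TCP pose, the force, the opening and the grip force at its end, in the units of the state.
- arm.read_state(): the state, without advancing time (a new reading comes with each control period).
- arm.camera(name): name is "side" or "top"; returns the picture (400x640x3 uint8, blue, green, red); there is no depth.
- arm.camera_params(name): a dict with "fx", "fy", "cx", "cy" (pixels), "dist" ([k1, k2, p1, p2, k3] as OpenCV has them; the pictures are not rectified), "R" (3x3) and "t" (3): a world point X has camera coordinates R X + t. Camera axes: x right, y down, z forward; pixel columns grow to the right and rows downward; lengths in mm; the calibration is good to about 2 mm. A picture is of the moment at which its call begins. camera_params takes no time and is no camera call.
- arm.close_job(): hands the job in; it is judged then, once.
The state is a dict: "clock": time; "joint_pos": joint angles; "joint_velocities": joint speeds; "joint_torque": joint torques, N m; "tcp_pos": TCP position; "tool_rot": TCP orientation; "force": force on the tool from outside, world axes, zero at the start; "torque": the same for the moment, N m; "grip_width": finger opening in mm; "grip_force": force on a finger pad.
Only numpy, scipy, OpenCV 4.12 (cv2) and the standard library are available. Lean on these libraries where they do the work, as an engineer would, in place of code of your own. Each camera call takes 0.05 s, during which the arm holds its last target. There are 200 camera calls.

TASK

Three brass cooling-water valves stand in a row on the manifold, and one is still shut: its slot lies across, while the slots of the other two lie in line with their pipes. Take the wide flat screwdriver (square handle) out of the tool rack, set its blade in the slot of the shut valve and turn anticlockwise, seen from above, until the slot lies in line with the pipe like its neighbours, fully open against its stop. Then put the screwdriver back upright in the rack hole it came from.

Things in the scene. Friction and masses are not known exactly. Their poses are not given: they have to be found in the camera images.
- driver_grip (a point): Centre of the screwdriver's black square handle, 30 x 30 mm, 70 tall. It hangs tip down in one of 2 holes (130 mm apart, Ø30) of a rack 90 mm high; a slim round nut driver, top 125 mm above the bench, is in the other. x runs along the blade's width, square with the handle's sides; z up. 40 mm lower a 44 mm disc rests on the rack, under it a 26 mm cone, then a 12 mm shaft; tip 120 mm below this point. 0.15 kg.
- driver_tip (a point): Middle of the end of the screwdriver's steel blade, 120 mm straight below driver_grip, same axes: x along the blade's 20 mm width, y through its 3 mm thickness. In the rack it hangs 10 mm above the bench.
- slot (a point): Middle of the slot's floor, in the 40 mm steel head of the shut valve, 48 mm above the bench. x runs along the slot, z up; turns with the head. Slot right across, 10 mm deep, 5.5 wide, upper half flaring to 13, so the blade has about 7 degrees of play. A fixed collar (inside 44 mm) rises 2 mm over the head. Valve: 60 mm square brass block, pipes on two sides; valves 110 mm apart.
- valve_head (a joint): Angle of the shut valve's head (rad): 0 fully shut, grows anticlockwise seen from above, 1.25 is fully open against a hard stop, where the slot is in line with the valve's pipe. Starts between 0 and 0.3 and stays where it is left; it takes about 0.06 N m to turn.
Not all that is in view belongs to the job. Leave any blue or turquoise look-alike of the part that bears driver_grip alone.

How it is judged (in metres and radians):
On the way, in this order (a step that is already met when the one before it is completed fails the run):
1. the screwdriver's blade stands in the slot of the shut valve (horizontal distance between driver_tip and slot below 0.012 m and z of driver_tip in the frame of slot below 0.006 m and angle between the x axis of driver_tip and the x axis of slot, either way round below 0.3 rad), for 0.1 s.
2. the valve is turned fully open with the blade in its slot (all of step 1 and value of joint valve_head above 1.05 rad), for 0.1 s.
At the end, for the whole second after the job is handed in: The valve head reads above 1.05 rad (within 0.2 rad of its open stop), and the screwdriver is back in its rack hole: its handle's centre within 15 mm of where it was at the start and its axis within 0.17 rad of upright (value of joint valve_head above 1.05 rad and distance of driver_grip from where it was at the start of the episode below 0.015 m and angle between driver_grip's own z axis and vertical below 0.17 rad); the robot touches nothing.
It also fails if it takes over 54 s, if anything falls off the work surface, if the arm or the gripper's body presses on something with over 40 N, if the wrist force passes 120 N, or if a joint passes its speed limit or range.

## Working session

There is one attempt and no reset: what is moved stays moved. The work goes in short steps, Python scripts to look and compute and a shell command to move; the robot and the scene stay as the last step left them, time stands still between calls to the robot, and variables do not carry over. Pictures are saved under pics/ and viewed, at most 10 in all, crops included, and the job is handed in when it is done.

```bash
mkdir -p pics; ls
cat > h.py <<'E'
import numpy as np, cv2
from workcell import arm
def P(n):
    p=arm.camera_params(n); K=np.array([[p['fx'],0,p['cx']],[0,p['fy'],p['cy']],[0,0,1.]])
    return K,np.array(p['dist'],float),np.array(p['R'],float),np.array(p['t'],float).ravel()
def ray(n,uv):
    K,d,R,t=P(n); q=cv2.undistortPoints(np.array(uv,float).reshape(-1,1,2),K,d).reshape(-1,2)
    return -R.T@t, np.c_[q,np.ones(len(q))]@R
def plane(n,uv,z):
    c,D=ray(n,uv); return c+D*((z-c[2])/D[:,2])[:,None]
def proj(n,X):
    K,d,R,t=P(n); return cv2.projectPoints(np.array(X,float).reshape(-1,1,3),cv2.Rodrigues(R)[0],t,K,d)[0].reshape(-1,2)
E
python3 - <<'E'
from h import *
for n in("top","side"):
    cv2.imwrite(f"pics/{n}0.png",arm.camera(n)); K,d,R,t=P(n); print(n,K[0,0],(-R.T@t).round(),R[2].round(2))
s=arm.read_state();print(s['tool_rot'],s['grip_width'],arm.grip_point_offset,s['clock'])
E
```

```text
pics
top 371.2948002477176 [386.  -7. 806.] [ 0.22 -0.04 -0.97]
side 369.3788423478097 [293. 716. 642.] [ 0.27 -0.77 -0.58]
[ 9.83048407e-01  1.83344698e-01 -1.95211879e-04 -7.16367812e-04] 93.15131432311189 18.8 0.1
```

View pics/top0.png

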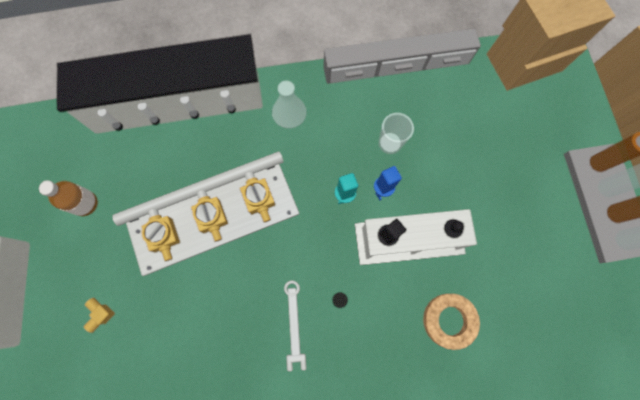

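View pics/side0.png

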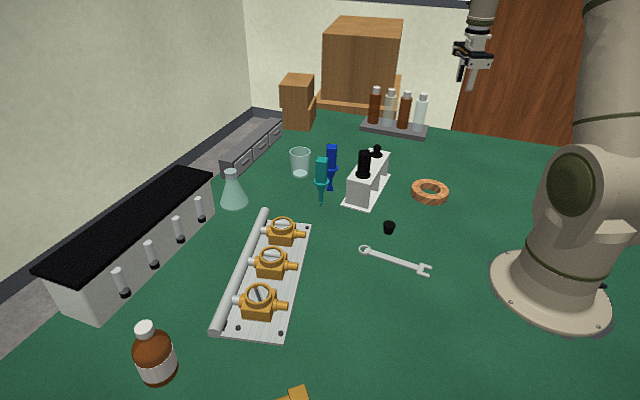

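The top view shows valves at about (158,233), (208,213) and (257,195). The rack has the black square handle at (395,230) and the slim nut driver at (454,228). The turquoise (346,187) and blue (388,182) look-alikes stand apart. Next, one enlarged crop of the valves and the rack.

Run:
```python
from h import *
a=cv2.imread("pics/top0.png")
c1=cv2.resize(a[170:265,130:290],None,fx=5,fy=5,interpolation=2)[:300*2]
c2=cv2.resize(a[205:265,350:480],None,fx=4,fy=4,interpolation=2)
o=np.zeros((600,800,3),np.uint8); 
c1=cv2.resize(a[170:265,130:290],(640,380),interpolation=2); o[:380,:640]=c1; c2=cv2.resize(a[210:265,350:480],(520,220),interpolation=2); o[380:600,:520]=c2
cv2.imwrite("pics/crop.png",o)
print(proj("top",[[500,0,0],[500,100,0],[600,0,0]]).round())
for n,uv in(("valves",[(158,233),(208,213),(257,195)]),):
    print(plane("top",uv,58).round())
print(plane("top",[(390,235),(454,228)],90).round())
```

```text
[[302. 244.]
 [256. 251.]
 [295. 200.]]
[[561. 286.  58.]
 [587. 181.  58.]
 [609.  76.  58.]]
[[ 477. -174.   90.]
 [ 470. -302.   90.]]
```

View pics/crop.png

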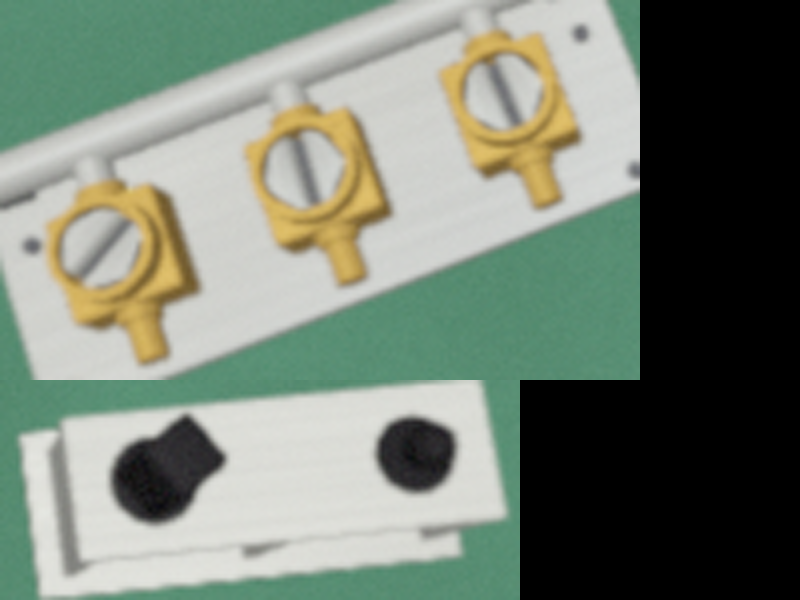

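The shut valve is the leftmost one, at about (156,232): its slot lies across (lower left to upper right), while the other two slots lie along their pipes. For the driver, the candidates are the black square handle on the 44 mm disc (390,235), the round nut driver (454,228), turquoise (346,187) and blue (388,182). The black square one fits and the crop confirms it. Now the exact centres and angles.

Run:
```python
from h import *
a=cv2.imread("pics/top0.png"); hsv=cv2.cvtColor(a,cv2.COLOR_BGR2HSV)
# heads: grey (low sat) blobs inside brass
br=cv2.inRange(hsv,(10,90,60),(35,255,255))
cs,_=cv2.findContours(br,cv2.RETR_CCOMP,cv2.CHAIN_APPROX_NONE)[-2:]
for c,h in zip(*cv2.findContours(br,cv2.RETR_CCOMP,cv2.CHAIN_APPROX_NONE)):
    pass
C,H=cv2.findContours(br,cv2.RETR_CCOMP,cv2.CHAIN_APPROX_NONE)
for c,h in zip(C,H[0]):
    if h[3]>=0 and cv2.contourArea(c)>150:
        e=cv2.fitEllipse(c); w=plane("top",[e[0]],60)[0]
        m=np.zeros(br.shape,np.uint8); cv2.drawContours(m,[c],-1,255,-1); m=cv2.erode(m,np.ones((5,5)))
        g=cv2.cvtColor(a,cv2.COLOR_BGR2GRAY); v=g[m>0]; ys,xs=np.nonzero((m>0)&(g<np.median(v)-20))
        L=plane("top",np.c_[xs,ys],56)[:,:2]; q=cv2.fitLine(L.astype(np.float32),cv2.DIST_HUBER,0,.01,.01).ravel()
        print("head",np.round(e[0],1),np.round(e[1],1),w.round(1),"slot n",len(xs),"deg",np.degrees(np.arctan2(q[1],q[0])).round(1),q[2:].round(1))
for n,(x,y,X,Y) in dict(top=(370,205,420,255),side=(345,140,400,215)).items():
    im=cv2.imread(f"pics/{n}0.png"); k=cv2.inRange(cv2.cvtColor(im,cv2.COLOR_BGR2GRAY),0,60); 
    print(n,k[y:Y,x:X].sum()//255)
a1=cv2.resize(a[210:260,370:420],(400,400),interpolation=2); b=cv2.imread("pics/side0.png")[145:215,340:396]; b1=cv2.resize(b,(400,500),interpolation=2)
o=np.zeros((500,800,3),np.uint8); o[:400,:400]=a1;o[:,400:]=b1
o=(255*(o/255.)**.5).astype(np.uint8); cv2.imwrite("pics/crop2.png",o)
```

```text
Traceback (most recent call last):
  File "h.py", line 10, in plane
    c,D=ray(n,uv); return c+D*((z-c[2])/D[:,2])[:,None]
        ~~~^^^^^^
  File "h.py", line 7, in ray
    K,d,R,t=P(n); q=cv2.undistortPoints(np.array(uv,float).reshape(-1,1,2),K,d).reshape(-1,2)
                    ~~~~~~~~~~~~~~~~~~~^^^^^^^^^^^^^^^^^^^^^^^^^^^^^^^^^^^^^^^^
cv2.error: OpenCV(4.12.0) /io/opencv/modules/calib3d/src/undistort.dispatch.cpp:347: error: (-215:Assertion failed) CV_IS_MAT(_src) && CV_IS_MAT(_dst) && (_src->rows == 1 || _src->cols == 1) && (_dst->rows == 1 || _dst->cols == 1) && _src->cols + _src->rows - 1 == _dst->rows + _dst->cols - 1 && (CV_MAT_TYPE(_src->type) == CV_32FC2 || CV_MAT_TYPE(_src->type) == CV_64FC2) && (CV_MAT_TYPE(_dst->type) == CV_32FC2 || CV_MAT_TYPE(_dst->type) == CV_64FC2) in function 'cvUndistortPointsInternal'
```

Run:
```python
from h import *
a=cv2.imread("pics/top0.png"); hsv=cv2.cvtColor(a,cv2.COLOR_BGR2HSV); g=cv2.cvtColor(a,cv2.COLOR_BGR2GRAY)
br=cv2.inRange(hsv,(10,90,60),(35,255,255))
C,H=cv2.findContours(br,cv2.RETR_CCOMP,cv2.CHAIN_APPROX_NONE)
for c,h in zip(C,H[0]):
    if h[3]>=0 and cv2.contourArea(c)>100:
        e=cv2.fitEllipse(c); w=plane("top",[e[0]],60)[0]
        m=np.zeros(br.shape,np.uint8); cv2.drawContours(m,[c],-1,255,-1); m=cv2.erode(m,np.ones((5,5)))
        v=g[m>0]; t=np.percentile(v,30); ys,xs=np.nonzero((m>0)&(g<=t))
        L=plane("top",np.c_[xs,ys],56)[:,:2]; q=cv2.fitLine(L.astype(np.float32),cv2.DIST_HUBER,0,.01,.01).ravel()
        print("head",np.round(e[0],1),np.round(e[1],1),w.round(1),len(xs),"deg",np.degrees(np.arctan2(q[1],q[0])).round(1),q[2:].round(1))
b=cv2.imread("pics/side0.png")[145:215,340:396]
o=np.zeros((500,800,3),np.uint8); o[:400,:400]=cv2.resize(a[210:260,370:420],(400,400),interpolation=2);o[:,400:]=cv2.resize(b,(400,500),interpolation=2)
cv2.imwrite("pics/crop2.png",(255*(o/255.)**.45).astype(np.uint8))
```

```text
head [450.5 320.7] [26.8 30.8] [ 296.3 -263.1   60. ] 141 deg -27.8 [ 296.4 -262.6]
head [154.7 231.5] [20.5 22.2] [565.2 292.   60. ] 68 deg -46.8 [565.9 292.8]
head [205.5 212. ] [20.5 21.7] [589.  185.1  60. ] 64 deg 12.1 [590.4 185.9]
head [255.4 192.7] [20.2 21.3] [613.6  78.2  60. ] 62 deg 14.9 [614.4  78.7]
```

View pics/crop2.png

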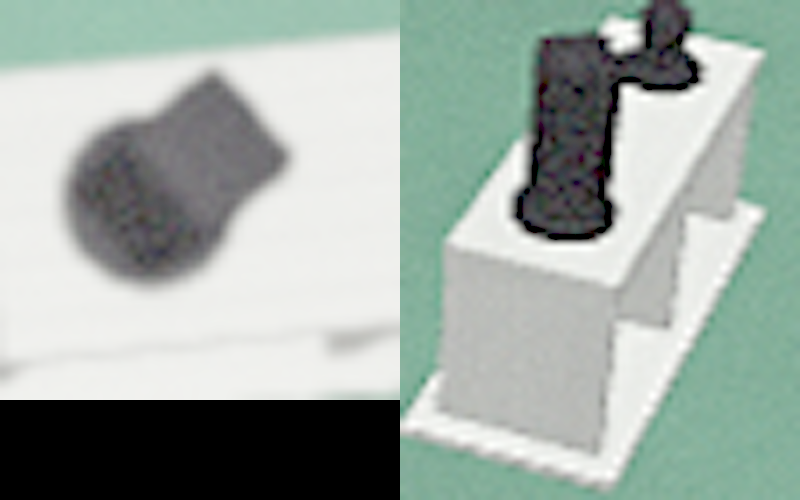

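The crop shows the handle's top face with corners at about (396.5,218.8) and (406.2,229.6), and the disc centred at about (388.5,235). The rack is open underneath.

Run:
```python
from h import *
from scipy.spatial.transform import Rotation as Ro
A,B=plane("top",[(396.6,218.6),(406.4,229.6)],165)[:,:2]; d=B-A; print("edge",A.round(1),B.round(1),np.linalg.norm(d).round(1),np.degrees(np.arctan2(d[1],d[0])).round(1))
n=np.array([d[1],-d[0]])/np.linalg.norm(d); mid=(A+B)/2; print("centre cand",(mid+15*n).round(1),(mid-15*n).round(1))
print("disc",plane("top",[(388.5,235)],95).round(1))
# side: handle column top centre and disc centre: crop x=400+ (u-340)*400/56, y=(v-145)*500/70
f=lambda x,y:(340+(x-400)*56/400,145+y*70/500)
print("side top c",plane("side",[f(578,55)],165).round(1),"disc",plane("side",[f(565,207)],95).round(1))
s=arm.read_state();M=Ro.from_quat(s['tool_rot']).as_matrix();print("tool y deg",np.degrees(np.arctan2(M[1,1],M[0,1])),s['tcp_pos'],s['joint_pos'],s['force'])
```

```text
edge [ 494.3 -174. ] [ 472.2 -186.9] 25.6 -149.7
centre cand [ 475.7 -167.5] [ 490.8 -193.4]
disc [[ 476.8 -169.8   95. ]]
side top c [[ 475.8 -158.1  165. ]] disc [[ 475.5 -162.6   95. ]]
tool y deg -68.87071930850281 [ 261.16086712 -675.83634479  217.81450235] [ 1.12531908  0.60008527 -0.00252282  1.60005863  0.00176566  0.94293595
 -0.07982299] [-0.12280982  0.15771003 -0.40356305]
```

```bash
python3 -m pendant '[0.02,0.06,0,2,1, 0.05,0.11,0,4,1, 0.07,0.17,0,6,1, 0.09,0.22,0,8,1, 0.12,0.28,0,9,1]' 40; python3 -m pendant '[0.02,0.055,0,0,1, 0.04,0.11,0,0,1, 0.06,0.16,0,0,1, 0.08,0.21,0,0,1, 0.095,0.23,0,0,1]'
python3 - <<'E'
from h import *
from scipy.spatial.transform import Rotation as Ro
for n in("top","side"): cv2.imwrite(f"pics/{n}1.png",arm.camera(n))
s=arm.read_state();M=Ro.from_quat(s['tool_rot']).as_matrix();print("tool y deg",np.degrees(np.arctan2(M[1,1],M[0,1])),s['tcp_pos'],s['joint_pos'])
o=np.hstack([cv2.resize(cv2.imread("pics/top1.png")[150:275,330:455],(400,400)),cv2.resize(cv2.imread("pics/side1.png")[90:215,310:435],(400,400))])
cv2.imwrite("pics/c3.png",o)
E
```

```text
clock: 0.72
tcp_pos: [379.3, -398.9, 218.5]
tool_rot: [0.966, 0.26, -0.0, -0.0]
force: [0.9, -0.6, 0.5]
grip_width: 93.0
grip_force: 0.0
clock: 1.35
tcp_pos: [474.9, -167.1, 218.6]
tool_rot: [0.965, 0.262, -0.0, -0.0]
force: [-0.5, -0.1, 0.0]
grip_width: 93.0
grip_force: 0.0
tool y deg -59.58941213772997 [ 475.89114262 -167.48110877  218.56791025] [ 0.31574415  0.33975326 -0.11680434  2.09220968  0.05797176  0.71209514
 -0.87835625]
```

View pics/c3.png

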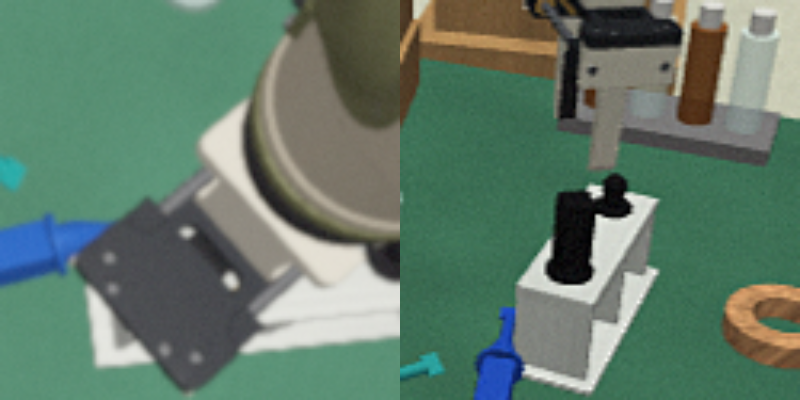

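The gripper is over the handle and aligned with it. The blue and turquoise look-alikes, which seem to have been balanced on their tips, have toppled away from my path. They are lying clear at bench height. Descending.

```bash
python3 -m pendant '[0,0,-0.03,0,1, 0,0,-0.06,0,1, 0,0,-0.09,0,1, 0,0,-0.102,0,1, 0,0,-0.102,0,1]'; python3 -m pendant '[0,0,0,0,0, 0,0,0,0,-0.6, 0,0,0,0,-0.6, 0,0,0,0,-0.6, 0,0,0,0,-0.6]' 40; python3 -m pendant '[0,0,0,0,-0.6, 0,0,0,0,-0.6, 0,0,0,0,-0.6, 0,0,0,0,-0.6, 0,0,0,0,-0.6]'
```

```text
clock: 2.08
tcp_pos: [473.7, -170.9, 116.2]
tool_rot: [0.966, 0.26, -0.001, -0.0]
force: [-0.2, -1.0, -0.4]
grip_width: 93.0
grip_force: 0.0
clock: 2.7
tcp_pos: [474.3, -170.3, 116.7]
tool_rot: [0.966, 0.26, 0.0, 0.0]
force: [0.0, -0.0, 1.2]
grip_width: 47.8
grip_force: 0.0
clock: 3.32
tcp_pos: [474.3, -170.4, 116.6]
tool_rot: [0.966, 0.26, -0.0, 0.0]
force: [-0.0, -1.0, -0.2]
grip_width: 30.1
grip_force: 40.0
```

```bash
python3 -m pendant '[0,0,0.01,0,-0.6, 0,0,0.04,0,-0.6, 0,0,0.07,0,-0.6, 0,0,0.10,0,-0.6, 0,0,0.125,0,-0.6]'; python3 -m pendant '[0.02,0.04,0,0,-0.6, 0.04,0.08,0,0,-0.6, 0.06,0.14,0,0,-0.6, 0.06,0.18,0,0,-0.6, 0.06,0.2,0,0,-0.6]'
python3 - <<'E'
from h import *
for n in("top","side"): cv2.imwrite(f"pics/{n}2.png",arm.camera(n))
s=arm.read_state(); print(s['tcp_pos'],s['joint_pos'])
p=np.array(s['tcp_pos'])+[0,0,18.8]-[0,0,5]; u=proj("side",[p-[0,0,115],p])
print(u); x,y=u.mean(0).astype(int)
a=cv2.imread("pics/side2.png")
cv2.imwrite("pics/c4.png",cv2.resize(a[max(0,y-70):y+70,x-60:x+60],(514,600),interpolation=2))
E
```

```text
clock: 3.95
tcp_pos: [474.0, -170.3, 243.4]
tool_rot: [0.966, 0.26, 0.0, 0.0]
force: [-1.1, 0.1, -2.0]
grip_width: 29.7
grip_force: 40.0
clock: 4.58
tcp_pos: [533.9, 32.5, 242.1]
tool_rot: [0.965, 0.262, -0.0, -0.0]
force: [0.3, -0.1, -1.0]
grip_width: 30.0
grip_force: 40.0
[533.94916619  32.28989588 242.08955238] [-0.03990506  0.34872887 -0.16728129  2.00065521  0.07830293  0.79816
 -1.29279089]
[[319.97806945 192.527059  ]
 [321.25844205 149.64436029]]
```

View pics/c4.png

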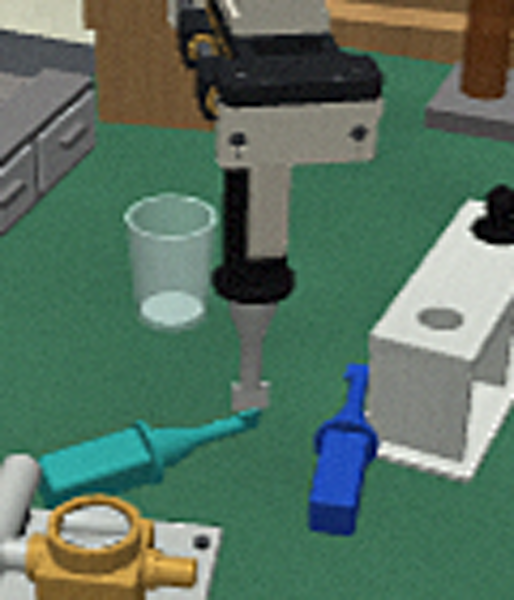

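The blade is seen broadside (about 21 mm against the 44 mm disc), so its width lies along about 30°, square to the tool's y. The tip is near (318.4,196.5). Now the valve from the side view, and the tip and disc offset from the TCP.

Run:
```python
from h import *
a=cv2.imread("pics/side0.png"); hsv=cv2.cvtColor(a,cv2.COLOR_BGR2HSV)
br=cv2.inRange(hsv,(10,90,60),(35,255,255))
C,H=cv2.findContours(br,cv2.RETR_CCOMP,cv2.CHAIN_APPROX_NONE)
for c,h in zip(C,H[0]):
    x,y,w,hh=cv2.boundingRect(c)
    if h[3]>=0 and cv2.contourArea(c)>60 and 230<x<320:
        e=cv2.fitEllipse(c); print("head",np.round(e[0],1),plane("side",[e[0]],59)[0].round(1))
b=cv2.imread("pics/side2.png"); tcp=np.array([533.95,32.3,242.1])
g=cv2.cvtColor(b,cv2.COLOR_BGR2GRAY)
sat=cv2.cvtColor(b,cv2.COLOR_BGR2HSV)
roi=(slice(186,199),slice(308,330)); m=((sat[...,1]<60)&(g>100)).astype(np.uint8)
m2=np.zeros_like(m);m2[roi]=m[roi]; ys,xs=np.nonzero(m2); print([ (y,xs[ys==y].min(),xs[ys==y].max()) for y in np.unique(ys)])
d=np.zeros_like(m); d[158:175,305:335]=(g[158:175,305:335]<45); c=max(cv2.findContours(d,0,1)[0],key=cv2.contourArea);print("disc box",cv2.boundingRect(c))
for z in(tcp[2]-106.4,): print("tip",plane("side",[(318.4,196.3)],z)[0]-tcp)
print("expected tip px",proj("side",[tcp-[0,0,106.4]]),"disc px",proj("side",[tcp-[0,0,24]]))
```

```text
head [257.9 293.6] [564.6 296.9  59. ]
head [271.3 254.6] [589.2 189.1  59. ]
head [281.7 223.5] [613.9  82.5  59. ]
[(np.int64(186), np.int64(318), np.int64(319)), (np.int64(187), np.int64(316), np.int64(319)), (np.int64(188), np.int64(316), np.int64(319)), (np.int64(189), np.int64(317), np.int64(319)), (np.int64(190), np.int64(314), np.int64(322)), (np.int64(191), np.int64(314), np.int64(322)), (np.int64(192), np.int64(314), np.int64(322)), (np.int64(193), np.int64(314), np.int64(322)), (np.int64(194), np.int64(314), np.int64(322)), (np.int64(195), np.int64(314), np.int64(322)), (np.int64(196), np.int64(314), np.int64(316))]
disc box (310, 158, 19, 14)
tip [   0.48068311    9.09661518 -106.4       ]
expected tip px [[319.92306424 194.31194954]] disc px [[320.8131351  164.49417398]]
```

```bash
python3 -m pendant '[0.007,0.05,0,10,-0.6, 0.014,0.1,0,20,-0.6, 0.02,0.16,0,30,-0.6, 0.027,0.21,0,40,-0.6, 0.034,0.259,0,50,-0.6]'; python3 -m pendant '[0,0,0,10,-0.6, 0,0,0,20,-0.6, 0,0,-0.02,30,-0.6, 0,0,-0.04,40,-0.6, 0,0,-0.055,53,-0.6]';python3 -m pendant '[0,0,0,0,-0.6, 0,0,0,0,-0.6, 0,0,0,0,-0.6, 0,0,0,0,-0.6, 0,0,0,0,-0.6]'
python3 - <<'E'
from h import *
from scipy.spatial.transform import Rotation as Ro
for n in("top","side"): cv2.imwrite(f"pics/{n}3.png",arm.camera(n))
s=arm.read_state();M=Ro.from_quat(s['tool_rot']).as_matrix();print("tool y deg",np.degrees(np.arctan2(M[1,1],M[0,1])),s['tcp_pos'],s['joint_pos'])
t=np.array(s['tcp_pos'])-[0,0,106.4]; u=proj("side",[t,t+[0,0,120]]); print(u); x,y=u[0].astype(int); print(x-60,y-90)
cv2.imwrite("pics/c5.png",cv2.resize(cv2.imread("pics/side3.png")[y-90:y+60,x-60:x+60],(480,600),interpolation=2))
E
```

```text
clock: 5.3
tcp_pos: [568.9, 288.4, 242.0]
tool_rot: [0.764, 0.645, -0.0, 0.0]
force: [1.1, -0.4, -1.2]
grip_width: 29.6
grip_force: 40.0
clock: 5.92
tcp_pos: [568.8, 286.4, 186.0]
tool_rot: [0.414, 0.91, -0.001, 0.0]
force: [1.5, -0.2, -1.7]
grip_width: 30.0
grip_force: 40.0
clock: 6.55
tcp_pos: [568.3, 288.8, 187.0]
tool_rot: [0.416, 0.909, 0.0, 0.0]
force: [-0.2, -0.2, -0.8]
grip_width: 30.0
grip_force: 40.0
tool y deg 40.8645295392051 [568.29793759 288.7340143  186.79623107] [-0.15926515  0.59473794 -0.61223351  1.81330973  0.43477975  0.87092557
 -0.26347609]
[[257.44849345 282.759053  ]
 [252.61362208 236.72439658]]
197 192
```

View pics/c5.png

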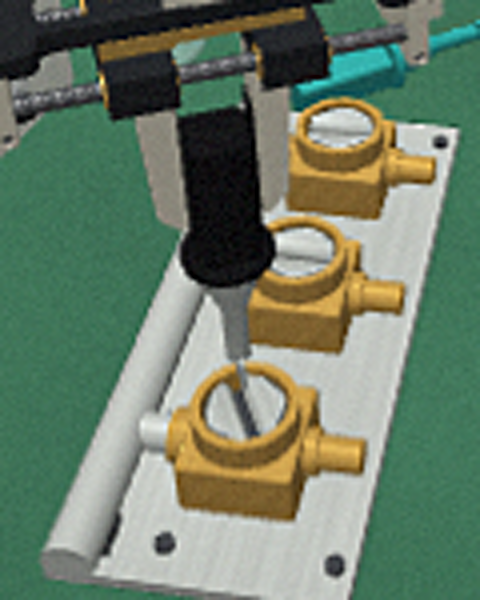

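The tip hangs edge-on just behind the head of the shut valve at about (257,288), with the slot running below it. Enlarging for tip and slot lines.

Run:
```python
from h import *
a=cv2.imread("pics/side3.png")[262:312,235:285]; b=cv2.imread("pics/side0.png")[262:312,235:285]
cv2.imwrite("pics/c6.png",np.hstack([cv2.resize(i,(400,400),interpolation=2) for i in(a,b)]))
```

```text
(no output)
```

View pics/c6.png

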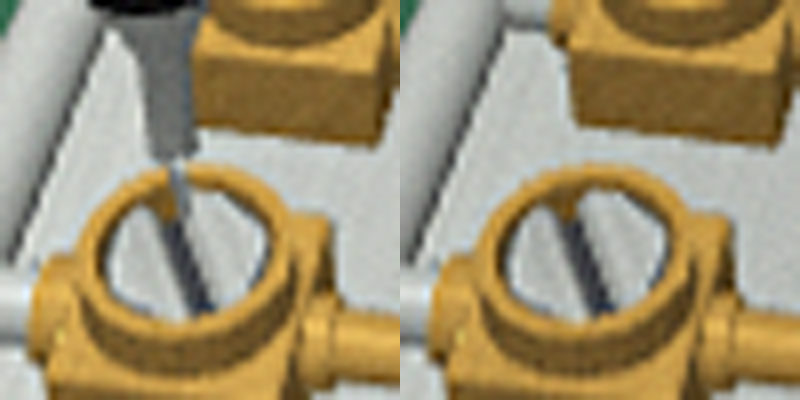

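Run:
```python
from h import *
f=lambda x,y:(235+x/8-.5,262+y/8-.5)
S=plane("side",[f(165,205),f(207,312)],57); d=S[1]-S[0]; print("slot side",S.round(1),np.linalg.norm(d),np.degrees(np.arctan2(d[1],d[0])),S.mean(0))
tcp=np.array([568.3,288.7,186.8]); T=tcp-[0,0,106.4]; yaw=np.radians(40.9-90); bd=np.array([np.cos(yaw),np.sin(yaw),0])
for t in(0,4):
    Q=T-t*bd   # offset toward 131 deg = -bd
    u=proj("side",[Q+10*bd,Q,Q-10*bd]); print(t,((u+.5-[235,262])*8).round(0))
# near corner of tip ray at z=80.4
print("near corner",plane("side",[f(187,216)],80.4), "pred t=0",T-10*bd)
print("slot top cam line pts",plane("top",[(149.7,238.6),(162,225.4)],57))
```

```text
slot side [[578.6 282.8  57. ]
 [553.1 308.6  57. ]] 36.290220976852765 134.74993216231974 [565.85088471 295.69741555  57.        ]
0 [[175. 141.]
 [184. 170.]
 [193. 200.]]
4 [[178. 152.]
 [187. 182.]
 [196. 212.]]
near corner [[560.66213316 301.19157563  80.4       ]] pred t=0 [561.75259186 296.25853469  80.4       ]
slot top cam line pts [[552.74402743 304.45531316  57.        ]
 [576.17062808 277.4702887   57.        ]]
```

```bash
python3 -m pendant '[-0.001,0.002,0,2,-0.6, -0.001,0.002,-0.008,2,-0.6, -0.001,0.002,-0.015,2,-0.6, -0.001,0.002,-0.020,2,-0.6, -0.001,0.002,-0.023,2,-0.6]'; python3 -m pendant '[0,0,-0.002,0,-0.6, 0,0,-0.004,0,-0.6, 0,0,-0.006,0,-0.6, 0,0,-0.008,0,-0.6, 0,0,-0.008,0,-0.6]'
```

```text
clock: 7.28
tcp_pos: [567.2, 290.6, 163.0]
tool_rot: [0.4, 0.917, -0.0, -0.0]
force: [0.2, -0.1, -0.6]
grip_width: 30.0
grip_force: 40.0
clock: 7.9
tcp_pos: [567.2, 290.6, 155.5]
tool_rot: [0.4, 0.917, -0.0, -0.0]
force: [-0.0, 0.3, -1.5]
grip_width: 29.6
grip_force: 40.0
```

```bash
python3 -m pendant '[0,0,-0.0005,0,-0.6, 0,0,-0.001,0,-0.6, 0,0,-0.001,0,-0.6, 0,0,-0.001,5,-0.6, 0,0,-0.001,10,-0.6]'
python3 - <<'E'
from workcell import arm
s=arm.read_state();print(s['torque'],s['force'],s['tool_rot'])
E
```

```text
clock: 8.52
tcp_pos: [567.3, 290.6, 154.7]
tool_rot: [0.317, 0.948, -0.0, 0.0]
force: [0.7, 0.3, -0.5]
grip_width: 30.0
grip_force: 40.0
[ 0.0216299  -0.09056212 -0.05441676] [ 0.66382226  0.30310515 -0.52929257] [ 3.16992028e-01  9.48428187e-01 -1.41858047e-04  9.27336247e-05]
```

```bash
python3 -m pendant '[0.001,0.001,0,7,-0.6, 0.001,0.0015,0,14,-0.6, 0.001,0.002,0,21,-0.6, 0.001,0.0025,0,28,-0.6, 0.001,0.003,0,35,-0.6]'; python3 -m pendant '[0,0.0003,0,5,-0.6, 0,0.0006,0,10,-0.6, 0,0.001,0,14,-0.6, 0,0.001,0,16,-0.6, 0,0.001,0,16,-0.6]'
python3 - <<'E'
from h import *
from scipy.spatial.transform import Rotation as Ro
s=arm.read_state();M=Ro.from_quat(s['tool_rot']).as_matrix();print("blade deg",np.degrees(np.arctan2(M[1,1],M[0,1]))-90,s['torque'],s['joint_pos'])
cv2.imwrite("pics/side4.png",arm.camera("side")); cv2.imwrite("pics/c7.png",cv2.resize(cv2.imread("pics/side4.png")[210:330,200:320],(600,600),interpolation=2))
E
```

```text
clock: 9.15
tcp_pos: [568.0, 292.2, 154.6]
tool_rot: [0.017, 1.0, -0.001, -0.0]
force: [-1.4, -3.3, 2.8]
grip_width: 30.1
grip_force: 40.0
clock: 9.78
tcp_pos: [568.0, 292.9, 154.6]
tool_rot: [-0.12, 0.993, -0.002, -0.001]
force: [-1.9, -4.0, 4.4]
grip_width: 29.7
grip_force: 40.0
blade deg 13.828202870087765 [-1.58724924  0.62302621 -0.03850147] [-0.02049446  0.7178382  -0.8773624   1.82460135  0.68195832  0.93544347
  0.60471727]
```

View pics/c7.png

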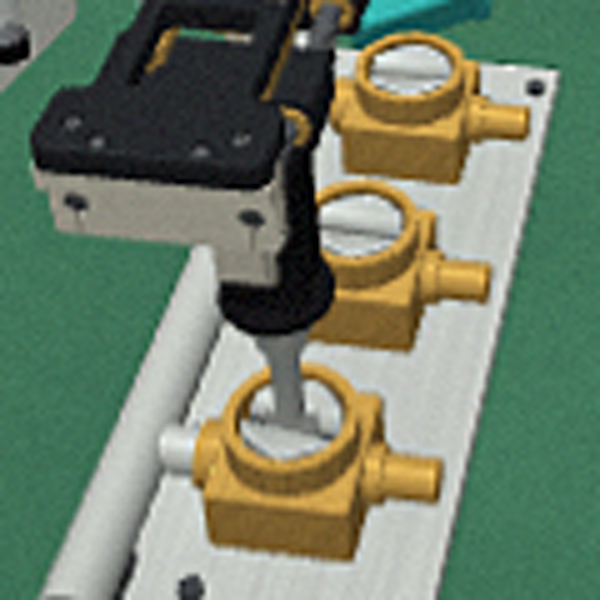

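The blade is in the slot, which now lies nearly along the pipe. I'll press a few degrees more onto the stop.

```bash
python3 -m pendant '[0,-0.0005,0,2,-0.6, 0,-0.001,0,4,-0.6, 0,-0.001,0,6,-0.6, 0,-0.001,0,7,-0.6, 0,-0.001,0,7,-0.6]'
python3 - <<'E'
from h import *
from scipy.spatial.transform import Rotation as Ro
s=arm.read_state();M=Ro.from_quat(s['tool_rot']).as_matrix();print("blade deg",np.degrees(np.arctan2(M[1,1],M[0,1]))-90,s['torque'],s['force'])
E
```

```text
clock: 10.45
tcp_pos: [568.0, 293.1, 154.6]
tool_rot: [-0.182, 0.983, -0.001, -0.0]
force: [-2.2, -5.2, 4.9]
grip_width: 29.8
grip_force: 40.0
blade deg 20.934131041471673 [-1.5623491   0.85341852 -0.05006756] [-2.24614967 -5.1881977   4.90231348]
```

```bash
python3 -m pendant '[0,-0.0005,0,1,-0.6, 0,-0.001,0,2,-0.6, 0,-0.001,0,3,-0.6, 0,-0.001,0,4,-0.6, 0,-0.001,0,4,-0.6]'
python3 - <<'E'
from h import *
from scipy.spatial.transform import Rotation as Ro
s=arm.read_state();M=Ro.from_quat(s['tool_rot']).as_matrix();print("blade deg",np.degrees(np.arctan2(M[1,1],M[0,1]))-90,s['torque'],s['force'])
a=cv2.imread("pics/side4.png"); b=arm.camera("side"); cv2.imwrite("pics/side5.png",b)
cv2.imwrite("pics/c8.png",np.hstack([cv2.resize(i[275:310,240:275],(400,400),interpolation=2) for i in(a,b)]))
E
```

```text
clock: 11.08
tcp_pos: [568.1, 292.9, 154.6]
tool_rot: [-0.216, 0.976, 0.0, -0.0]
force: [-4.5, -2.8, 3.5]
grip_width: 29.8
grip_force: 40.0
blade deg 24.89586558891959 [-0.67296399  1.27688161 -0.17916976] [-4.51572179 -2.79526843  3.47083745]
```

The moment has risen to −0.18 N m, so the head is on its stop. Backing off a little and lifting out.

```bash
python3 -m pendant '[0,0,0,-3,-0.6, 0,0,0,-6,-0.6, 0,0,0.005,-6,-0.6, 0,0,0.012,-6,-0.6, 0,0,0.02,-6,-0.6]'; python3 -m pendant '[0,0,0.02,0,-0.6, 0,0,0.045,0,-0.6, 0,0,0.07,0,-0.6, 0,-0.02,0.075,-5,-0.6, 0,-0.06,0.075,-15,-0.6]'
python3 - <<'E'
from h import *
a=cv2.imread("pics/side0.png"); b=arm.camera("side"); cv2.imwrite("pics/side6.png",b)
g=cv2.cvtColor(b,cv2.COLOR_BGR2GRAY)
o=np.hstack([cv2.resize(b[210:330,200:320],(400,400),interpolation=2),cv2.resize(b[270:315,235:280],(400,400),interpolation=2)])
cv2.imwrite("pics/c9.png",o); s=arm.read_state(); print(s['tcp_pos'],s['joint_pos'])
E
```

```text
clock: 11.75
tcp_pos: [568.6, 293.0, 175.3]
tool_rot: [-0.164, 0.986, 0.0, 0.0]
force: [0.3, -0.0, -2.2]
grip_width: 29.9
grip_force: 40.0
clock: 12.38
tcp_pos: [568.2, 234.2, 251.7]
tool_rot: [-0.033, 0.999, 0.001, 0.001]
force: [-0.4, -0.9, -1.2]
grip_width: 29.9
grip_force: 40.0
[569.00791976 226.73406002 250.69270478] [ 0.12557372  0.5764045  -0.92129721  1.79486816  0.53126657  1.04076602
  0.62288764]
```

View pics/c9.png

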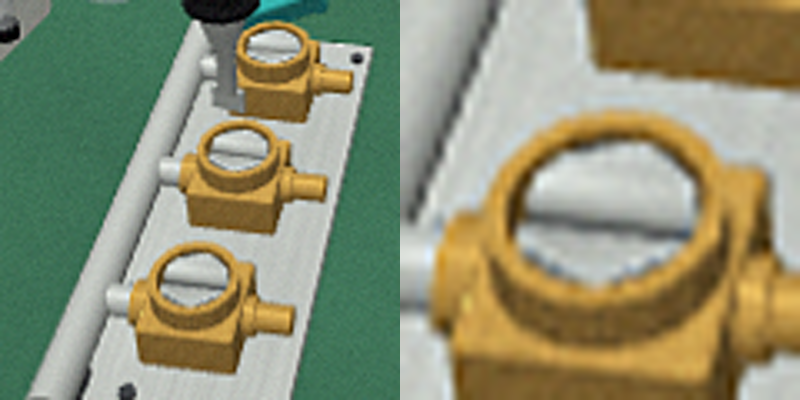

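The view shows the slot now parallel to its neighbours, so the valve is open. Returning to the rack at the original yaw.

```bash
python3 -m pendant '[-0.012,-0.05,0,-10,-0.6, -0.024,-0.1,0,-20,-0.6, -0.036,-0.15,0,-30,-0.6, -0.048,-0.2,0,-40,-0.6, -0.06,-0.25,0,-50,-0.6]'; python3 -m pendant '[-0.01,-0.04,0,-10,-0.6, -0.02,-0.08,0,-20,-0.6, -0.03,-0.12,0,-30,-0.6, -0.035,-0.147,0,-40,-0.6, -0.035,-0.147,0,-50,-0.6]'; python3 -m pendant '[0,0,0,-10,-0.6, 0,0,0,-20,-0.6, 0,0,0,-30,-0.6, 0,0,0,-40,-0.6, 0,0,0,-50,-0.6]';python3 -m pendant '[0,0,0,-3,-0.6, 0,0,0,-3,-0.6, 0,0,0,-3,-0.6, 0,0,0,-3,-0.6, 0,0,0,-3,-0.6]'
python3 - <<'E'
from h import *
from scipy.spatial.transform import Rotation as Ro
s=arm.read_state();M=Ro.from_quat(s['tool_rot']).as_matrix();print("tool y deg",np.degrees(np.arctan2(M[1,1],M[0,1])),M[:,2],s['tcp_pos'],s['joint_pos'])
E
```

```text
clock: 13.05
tcp_pos: [508.1, -18.6, 250.9]
tool_rot: [0.394, 0.919, 0.0, 0.001]
force: [0.6, 0.2, -1.1]
grip_width: 29.6
grip_force: 40.0
clock: 13.68
tcp_pos: [473.0, -166.5, 250.6]
tool_rot: [0.747, 0.665, 0.0, 0.001]
force: [0.6, 0.8, -1.2]
grip_width: 29.6
grip_force: 40.0
clock: 14.3
tcp_pos: [473.8, -163.8, 250.8]
tool_rot: [0.957, 0.289, 0.001, 0.0]
force: [0.7, 0.1, -1.8]
grip_width: 30.2
grip_force: 40.0
clock: 14.92
tcp_pos: [473.3, -164.4, 249.7]
tool_rot: [0.964, 0.266, 0.0, -0.0]
force: [-0.8, 0.4, -1.5]
grip_width: 29.9
grip_force: 40.0
tool y deg -59.10446819795459 [-1.55438639e-05  6.88956719e-05 -9.99999998e-01] [ 473.28667407 -164.38237819  249.65433271] [ 0.4443058   0.30561795 -0.28633099  2.05505196  0.11908896  0.7962282
 -0.94448747]
```

```bash
python3 -m pendant '[0.001,-0.006,0,0,-0.6, 0.001,-0.006,0,0,-0.6, 0.001,-0.006,-0.02,0,-0.6, 0.001,-0.006,-0.035,0,-0.6, 0.001,-0.006,-0.045,0,-0.6]'; python3 -m pendant '[0,0,-0.005,0,-0.6, 0,0,-0.01,0,-0.6, 0,0,-0.018,0,-0.6, 0,0,-0.026,0,-0.6, 0,0,-0.034,0,-0.6]'
```

```text
clock: 15.55
tcp_pos: [474.0, -170.3, 203.7]
tool_rot: [0.964, 0.266, -0.0, -0.0]
force: [-0.3, 0.3, -1.3]
grip_width: 29.6
grip_force: 40.0
clock: 16.18
tcp_pos: [474.3, -170.4, 170.1]
tool_rot: [0.964, 0.266, -0.0, 0.0]
force: [-0.3, 0.9, -0.7]
grip_width: 30.1
grip_force: 40.0
```

Tip at 64 mm, inside the hole with no contact. Lowering the remaining 53 mm.

```bash
python3 -m pendant '[0,0,-0.01,0,-0.6, 0,0,-0.02,0,-0.6, 0,0,-0.03,0,-0.6, 0,0,-0.04,0,-0.6, 0,0,-0.047,0,-0.6]'; python3 -m pendant '[0,0,-0.002,0,-0.6, 0,0,-0.004,0,-0.6, 0,0,-0.0055,0,-0.6, 0,0,-0.0055,0,-0.6, 0,0,-0.0055,0,-0.6]'
```

```text
clock: 16.8
tcp_pos: [474.2, -170.3, 122.9]
tool_rot: [0.964, 0.266, -0.0, -0.0]
force: [-0.5, 0.1, -1.1]
grip_width: 29.9
grip_force: 40.0
clock: 17.42
tcp_pos: [474.4, -170.4, 118.3]
tool_rot: [0.964, 0.266, 0.0, 0.0]
force: [-0.1, -0.9, -1.6]
grip_width: 30.1
grip_force: 40.0
```

```bash
python3 -m pendant '[0,0,-0.001,0,-0.6, 0,0,-0.001,0,-0.6, 0,0,-0.001,0,-0.3, 0,0,-0.001,0,0.2, 0,0,-0.001,0,1]'; python3 -m pendant '[0,0,0,0,1, 0,0,0,0,1, 0,0,0,0,1, 0,0,0,0,1, 0,0,0,0,1]';  python3 -m pendant '[0,0,0.02,0,1, 0,0,0.05,0,1, 0,0,0.09,0,1, -0.01,-0.04,0.12,0,1, -0.02,-0.09,0.12,0,1]'; python3 -m pendant '[-0.02,-0.05,0,0,1, -0.04,-0.1,0,0,1, -0.06,-0.15,0,0,1, -0.06,-0.15,0,0,1, -0.06,-0.15,0,0,1]'
python3 - <<'E'
from h import *
a=cv2.imread("pics/top0.png"); b=arm.camera("top"); cv2.imwrite("pics/top7.png",b); s=arm.camera("side")
for n,i,j,(x,y,X,Y) in(("top",a,b,(375,210,415,250)),("side",cv2.imread("pics/side0.png"),s,(350,145,372,182))):
  for im in(i,j):
    c=max(cv2.findContours(cv2.inRange(cv2.cvtColor(im,cv2.COLOR_BGR2GRAY)[y:Y,x:X],0,75),0,1)[0],key=cv2.contourArea); m=cv2.moments(c); print(n,cv2.boundingRect(c),m['m10']/m['m00'],m['m01']/m['m00'],m['m00'])
E
```

```text
clock: 18.05
tcp_pos: [474.4, -170.4, 117.2]
tool_rot: [0.964, 0.266, 0.0, 0.0]
force: [0.3, -0.0, -0.8]
grip_width: 47.8
grip_force: 0.0
clock: 18.68
tcp_pos: [474.3, -170.3, 117.1]
tool_rot: [0.964, 0.266, -0.0, -0.0]
force: [-0.3, 0.7, -0.7]
grip_width: 92.6
grip_force: 0.0
clock: 19.3
tcp_pos: [455.5, -261.0, 239.7]
tool_rot: [0.964, 0.267, 0.002, 0.002]
force: [0.8, -0.1, -0.8]
grip_width: 93.0
grip_force: 0.0
clock: 19.92
tcp_pos: [394.4, -409.7, 236.9]
tool_rot: [0.964, 0.266, 0.0, -0.0]
force: [0.6, 0.2, 0.0]
grip_width: 93.2
grip_force: 0.0
top (4, 10, 27, 25) 15.799324038867764 22.4368398817068 394.5
top (3, 10, 27, 26) 15.247776365946633 22.94747988140618 393.5
side (6, 4, 16, 30) 13.521119592875316 18.60356234096692 327.5
side (6, 5, 16, 29) 13.69191919191919 18.983333333333334 330.0
```

The handle's outline is back within half a pixel (about 1 mm) in both views, and the gripper is clear. Handing in.

```bash
python3 -c "
from workcell import arm
print(arm.close_job())"
```

```text
the job is handed in; nothing more can be done
None
```

The shut valve is turned open against its stop, the screwdriver is back upright in its rack hole (within about 1 mm in both camera views), and the job was handed in at about 20 s; no verdict came back.

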